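Sort the mixed baking things into their trays

ROBOT

A 7-joint arm with a two-finger parallel gripper is mounted at the origin on the work surface; the furniture and walls round the work are solid. World frame = base frame: x ahead of the robot, y to its left, z up, the work surface at z = 0. Lengths are in m, angles in rad, forces in N, time in s.
With the tool pointing down it reaches from about 0.4 to 0.85 m from the base axis. Payload 10.4 kg.
Tool frame: the origin (TCP) lies on the centre line of the jaws, within the pads' length; the fingertips stand 22 mm ahead of it and the grasp point (between the pads) lies 3 mm ahead of it (r.tip_reach is the distance from the TCP to the fingertips, in m); z points along the fingers, y is the line along which they close (so a half turn about z gives the same grasp; the last joint's range is limited). The gripper opens to 85 mm and grips with 20 to 120 N. Pads are 22 mm wide; open, the fingers measure 114 mm over their backs; the gripper's body (76 mm by 85 mm) begins 54 mm behind the grasp point. The pads swing forward as they close: fully open they stand 13 mm farther back than shut.
Start: joints at [-1.311, 0.332, -0.065, 1.46, 0.022, 1.35, -0.088], TCP at [0.174, 0.6, 0.253] pointing down, gripper open.
Joint ranges: [-2.6, 2.6], [-0.5, 2.12], [-1.47, 1.34], [0.16, 2.42], [-1.27, 4.41], [0.06, 2.06], [-2.6, 2.6]. Speed limits (rad/s): [2.22, 2.22, 2.79, 2.79, 3.14, 3.14, 3.14].

INTERFACE

Orientations are given as a rotation vector (axis times angle).
In Python, from station import r, imaging, ticket gives the robot as it stands. The module is installed in compiled form; this text tells all that it offers.
- The arm moves only by the tool play_rows, never from a script. Its argument "increments" is a list of rows, each an object of numbers: "jaw": the opening, from 0 (shut) to 1 (fully open); "dx", "dy", "dz": the shift along the tool's x, y, z in m; "rx", "ry", "rz": the turn, a rotation vector about the tool's x, y, z in rad. A call has 1 to 5 rows; each row is the pose to reach, as a shift and turn from the pose commanded when the call began, along the tool's axes at that moment; what a row does not reach only later rows make up. A row lasts 1/12 s, in which the tool goes at most 41.7 mm and 7.16 degrees, less where a joint would pass 70% of its speed; a pose out of reach is approached as far as the arm can. A call with a gripper value outside its range is refused whole. The fingers move at their own pace and stop on an object; "squeeze" is the grip in N (left out, the last holds). Time passes only in rows, so rows that repeat a pose let the fingers close. It gives the time, the measured TCP pose, the force, the opening and the grip force at its end, in the units of the state.
- r.sense(): the state, without advancing time (a new reading comes with each control period).
- imaging.read_camera(name): name is "scene" or "side" or "wrist"; returns (picture, depth): 480x640x3 uint8, red, green, blue; 480x640 float32, m along the optical axis (not along the pixel's ray), 0 where there is no reading.
- imaging.camera_model(name): a dict with "vertical_fov" (degrees; the focal length in pixels is half the picture's height over the tangent of half this angle, whatever the lens; pixels are square), "cx", "cy" (the principal point, pixels), "position" and "attitude" of the camera in the world; the wrist camera has in their place "mount" (4x4, takes a point from camera to tool coordinates, whose origin is the TCP and whose axes are the flange's). Camera axes: x right, y down, z forward; pixel columns grow to the right and rows downward; lengths in m; the calibration is good to about 2 mm. A picture is of the moment at which its call begins: read the wrist's pose just before it. camera_model takes no time and is no camera call.
- ticket.finish_job(): hands the job in; it is judged then, once.
Trained networks look in the newest picture that a camera, given by its name, has taken for a name from the list of things; names that differ only in an ending like _2 or _b are one class to them, and where a whole thing is asked for, a point or a joint stands for the part that bears it (a point fixed in the world has none). Each returns a list of dicts, best first, with "score" (0 to 1); they miss things now and then, are a little off and sometimes report something else, mostly with a low value. They report only what shows in the picture. A call takes as long as a camera call.
- imaging.boxes_of(camera, thing): "location" ([column, row] in pixels, amid what is visible of it).
- imaging.regions_of(camera, thing): "region" (480x640 bool, what is visible of it) and "location" ([column, row] in pixels, amid what is visible of it).
The state is a dict: "time_s": time; "joint_pos": joint angles; "qvel": joint speeds; "effort": joint torques, N m; "ee_pos": TCP position; "ee_rot": TCP orientation; "ft_force": force on the tool from outside, world axes, zero at the start; "torque": the same for the moment, N m; "grip_width": finger opening in m; "gripper_force": force on a finger pad.
Only numpy, scipy, OpenCV 4.12 (cv2) and the standard library are available. Lean on these libraries where they do the work, as an engineer would, in place of code of your own. Each camera call takes 0.05 s, during which the arm holds its last target. There are 200 camera calls.

TASK

Four things were left standing at the near side of the worktable: two piping nozzles, a ring cutter and a biscuit. Put each into the low steel tray that already holds one of its kind, directly on the tray's floor and wholly inside the rim, nozzles and cutter upright and the biscuit flat. Leave the nozzle, cutter and biscuit that are already in the trays where they are.

Things in the scene. Friction and masses are not known exactly. Their poses are not given: they have to be found in the camera images.
- nozzle_tray: Low flat steel tray, 120 mm (x) by 160 mm (y), fixed; one of three alike in a row at the far side, in any order, told apart by what is in it: here a piping nozzle near its -y end (right as the robot sees it). Floor 2 mm above the table, rounded rim 5 mm high and 5 mm wide, clear floor 110 x 150 mm. Origin: centre of its underside, on the table; z up.
- cutter_tray: Low flat steel tray, 120 mm (x) by 160 mm (y), fixed; one of three alike in a row at the far side, in any order, told apart by what is in it: here a round cutter near its +y end (left as the robot sees it). Floor 2 mm above the table, rounded rim 5 mm high and 5 mm wide, clear floor 110 x 150 mm. Origin: centre of its underside, on the table; z up.
- biscuit_tray: Low flat steel tray, 120 mm (x) by 160 mm (y), fixed; one of three alike in a row at the far side, in any order, told apart by what is in it: here a long brown biscuit near its -y end (right as the robot sees it), lying along the tray's x. Floor 2 mm above the table, rounded rim 5 mm high and 5 mm wide, clear floor 110 x 150 mm. Origin: centre of its underside, on the table; z up.
- kept_nozzle: Steel piping nozzle, 36 mm across the foot, 46 mm high, upright; origin: centre of its underside, z up. It already stands in its tray and marks what that tray is for; it is loose and must stay there.
- kept_cutter: Steel ring cutter, an open ring 40 mm across, 35 mm high; origin: centre of its underside, z up. It already stands in its tray and marks what that tray is for; it is loose and must stay there.
- kept_biscuit: Brown biscuit half, flat, 35 mm (its x) x 92 mm (its y) x 11 mm; origin: centre of its underside, z up. It already stands in its tray and marks what that tray is for; it is loose and must stay there.
- big_nozzle: Steel piping nozzle, a cone standing on its wide end, point up, one of the four loose things at the near side of the table: the bigger one, 39 mm across the foot, 50 mm high. Origin: centre of its underside; z up along the cone. Grasp across the cone from above.
- small_nozzle: Steel piping nozzle, a cone standing on its wide end, point up, one of the four loose things at the near side of the table: the smaller one, 32 mm across the foot, 42 mm high. Origin: centre of its underside; z up along the cone. Grasp across the cone from above.
- cutter: Steel ring cutter, an open ring 51 mm across, 35 mm high, rolled rim up, one of the four loose things at the near side of the table. Origin: centre of its underside; z up. Grasp across the ring from above.
- biscuit: Brown biscuit half, flat, 33 mm (its x) x 69 mm (its y, its length) x 11 mm high, one of the four loose things at the near side of the table, its length pointing roughly away from the robot. Origin: centre of its underside; z up. Grasp across its width, near the middle.

How it is judged:
By the outcome, as a careful person would: the job done as asked, in the order asked, and still so for the second after the job is handed in, with the robot touching nothing.
It also fails if it takes over 115 s, if anything falls off the work surface, if the arm or the gripper's body presses on something with over 40 N, if the wrist force passes 120 N, or if a joint passes its speed limit or range.

## Working session

There is one attempt and no reset: what is moved stays moved. The work goes in short steps, Python scripts to look and compute and a tool call to move; the robot and the scene stay as the last step left them, time stands still between calls to the robot, and variables do not carry over. Pictures are saved under pics/ and viewed, at most 14 in all, crops included, and the job is handed in when it is done.

Besides the shell and the picture viewer there is one more tool, called after "Request:" in YAML: its name, and indented under it one key for each argument. play_rows: Moves the arm, as the interface text tells. Its arguments: {"type":"object","properties":{"increments":{"type":"array"},"squeeze":{"type":"number"}},"required":["increments"]}

```bash
mkdir -p pics; cat > h.py <<'E'
from station import r, imaging, ticket
import numpy as np, cv2
from scipy.spatial.transform import Rotation as R
def cam(name):
    m=imaging.camera_model(name); s=r.sense()
    if 'mount' in m:
        M=np.array(m['mount']); T=np.eye(4); T[:3,:3]=R.from_rotvec(s['ee_rot']).as_matrix(); T[:3,3]=s['ee_pos']; T=T@M
    else:
        T=np.eye(4); a=np.array(m['attitude'],float)
        T[:3,:3]=a if a.shape==(3,3) else (R.from_rotvec(a) if a.size==3 else R.from_quat(a)).as_matrix(); T[:3,3]=m['position']
    return m,T
def shot(name,fn=None):
    m,T=cam(name); p,d=imaging.read_camera(name)
    if fn: cv2.imwrite('pics/'+fn,p[:,:,::-1])
    f=240/np.tan(np.radians(m['vertical_fov'])/2)
    v,u=np.mgrid[:480,:640]
    P=np.stack([(u-m['cx'])/f*d,(v-m['cy'])/f*d,d],-1)@T[:3,:3].T+T[:3,3]
    P[d==0]=np.nan
    return p,d,P
E
python3 - <<'E'
from h import *
for n in ['scene','side','wrist']:
    m=imaging.camera_model(n); print({k:(np.round(v,3).tolist() if not isinstance(v,str) else v) for k,v in m.items()})
s=r.sense();print(s['ee_pos'],s['ee_rot'],s['grip_width'])
for n in ['scene','side']:
    p,d,P=shot(n,n+'.png')
    for t in ['nozzle_tray','cutter_tray','biscuit_tray','kept_nozzle','kept_cutter','kept_biscuit','big_nozzle','small_nozzle','cutter','biscuit']:
        for q in imaging.regions_of(n,t)[:3]:
            X=P[q['region']]; X=X[~np.isnan(X[:,0])]
            print(n,t,round(q['score'],2),np.round(q['location']),len(X),np.round(np.median(X,0),3),np.round(np.percentile(X,2,axis=0),3),np.round(np.percentile(X,98,axis=0),3) if len(X) else '')
E
```

```text
{'vertical_fov': 43.702, 'cx': 327.945, 'cy': 239.105, 'position': [-0.144, 0.567, 0.513], 'attitude': [-0.931, 2.232, -1.295]}
{'vertical_fov': 48.012, 'cx': 326.293, 'cy': 234.322, 'position': [-0.048, -0.838, 0.436], 'attitude': [-1.894, 0.595, -0.365]}
{'vertical_fov': 65.978, 'cx': 324.954, 'cy': 235.88, 'mount': [[0.0, -0.945, -0.326, 0.086], [1.0, 0.0, -0.0, -0.001], [0.0, -0.326, 0.945, -0.12], [0.0, 0.0, 0.0, 1.0]]}
[0.17430145 0.59984767 0.252531  ] [-4.42624395e-01 -3.11013425e+00  2.17140197e-03] 0.0857037461325835
scene nozzle_tray 0.6 [287. 242.] 2990 [ 0.54  -0.001  0.002] [ 0.485 -0.086 -0.   ] [0.601 0.066 0.005]
scene cutter_tray 0.7 [197. 291.] 3436 [0.529 0.185 0.002] [ 0.479  0.129 -0.001] [0.596 0.254 0.005]
scene biscuit_tray 0.77 [375. 203.] 1876 [ 0.538 -0.227  0.002] [ 0.482 -0.316 -0.001] [ 0.601 -0.165  0.005]
scene kept_nozzle 0.92 [311. 221.] 391 [ 0.534 -0.057  0.021] [ 0.525 -0.073  0.002] [ 0.549 -0.048  0.046]
scene kept_cutter 0.64 [286. 242.] 2960 [ 0.541 -0.001  0.002] [ 0.486 -0.087 -0.   ] [0.601 0.066 0.005]
scene kept_biscuit 0.75 [397. 189.] 
[... 808 characters left out ...]
 0.66 [361. 240.] 300 [ 0.535 -0.073  0.022] [ 0.525 -0.081  0.003] [ 0.548 -0.059  0.047]
side kept_cutter 0.75 [283. 193.] 265 [0.548 0.238 0.025] [0.534 0.23  0.003] [0.57  0.269 0.037]
side kept_biscuit 0.97 [445. 290.] 581 [ 0.537 -0.298  0.012] [ 0.496 -0.311  0.005] [ 0.578 -0.28   0.014]
side big_nozzle 0.65 [275. 236.] 342 [0.414 0.061 0.02 ] [0.403 0.052 0.   ] [0.429 0.078 0.049]
side small_nozzle 0.94 [341. 303.] 398 [ 0.371 -0.241  0.015] [ 0.361 -0.249 -0.   ] [ 0.391 -0.217  0.041]
side cutter 0.82 [315. 263.] 728 [ 0.412 -0.117  0.022] [ 0.391 -0.13   0.001] [ 0.439 -0.081  0.035]
side biscuit 0.53 [234. 226.] 235 [0.377 0.166 0.009] [ 0.349  0.152 -0.001] [0.41  0.213 0.011]
```

View pics/scene.png

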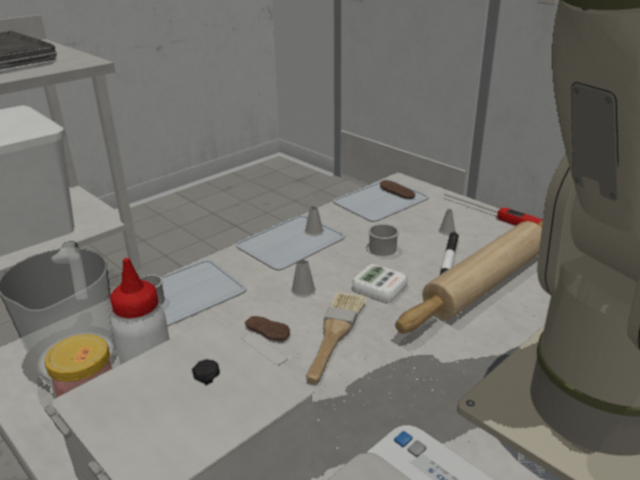

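View pics/side.png

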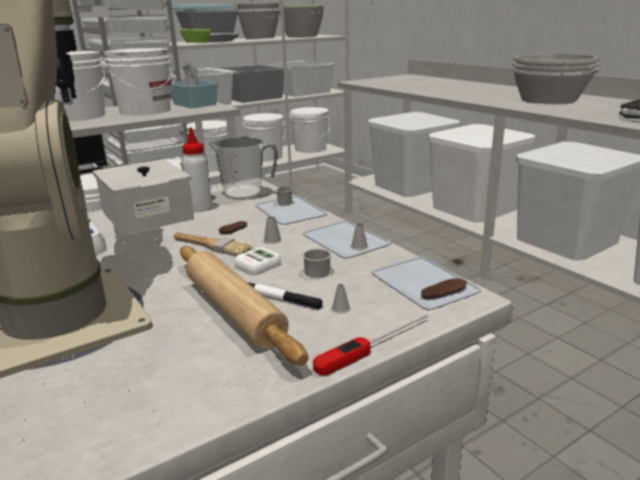

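The scene picture shows the loose nozzles at (302,278) and (448,222), the cutter at (382,239) and the biscuit at (267,327). The trays at (197,291), (287,242) and (378,200) are for cutter, nozzle and biscuit respectively. The side view agrees, with a tall bottle and a jug standing beyond the cutter tray. Next I'll map the obstacles.

```bash
python3 - <<'E'
from h import *
H=np.zeros((24,18))
A=[]
for n in ['scene','side']:
    p,d,P=shot(n); A.append(P.reshape(-1,3))
    if n=='side':
        for t in ['nozzle_tray']:
            for q in imaging.regions_of(n,t)[:2]: X=P[q['region']]; print(q['score'],np.nanpercentile(X,[2,98],axis=0).round(3))
A=np.vstack(A);A=A[~np.isnan(A[:,0])]
print('rows y (from +0.7 by 5cm), cols x from 0 by 5cm, max z mm')
for j,y in enumerate(np.arange(.65,-.4,-.05)):
    row=[]
    for x in np.arange(0.1,.8,.05):
        m=(A[:,0]>=x)&(A[:,0]<x+.05)&(A[:,1]>=y)&(A[:,1]<y+.05)&(A[:,2]<.6)&(A[:,2]>-.02)
        row.append('%4d'%(1000*np.percentile(A[m,2],99)) if m.sum()>3 else '   .')
    print('%5.2f'%y,*row)
# biscuit orientation and fine obstacles by biscuit / small nozzle
for nm,c in [('biscuit',(.378,.176)),('kept_b',(.537,-.293))]:
    m=(abs(A[:,0]-c[0])<.05)&(abs(A[:,1]-c[1])<.03)&(A[:,2]>.007)&(A[:,2]<.018)
    rr=cv2.minAreaRect((A[m,:2]*1000).astype(np.float32)); print(nm,rr)
for nm,c in [('big',(.415,.07)),('small',(.374,-.233)),('cutter',(.415,-.105)),('bis',(.378,.176))]:
    print(nm)
    for y in np.arange(.08,-.09,-.01):
        print('%5.2f'%y,*['%3d'%(1000*np.percentile(A[m,2],95)) if (m:=(abs(A[:,0]-c[0]-x)<.005)&(abs(A[:,1]-c[1]-y)<.005)&(A[:,2]>-.02)&(A[:,2]<.2)).sum()>0 else '  .' for x in np.arange(-.06,.061,.01)])
E
```

```text
0.61 [[ 0.485 -0.093 -0.001]
 [ 0.602  0.074  0.006]]
0.15 [[ 0.481 -0.327  0.   ]
 [ 0.601 -0.169  0.006]]
rows y (from +0.7 by 5cm), cols x from 0 by 5cm, max z mm
 0.65    .    .  348    .    .    .    .    .    .    .    .    .    .    .
 0.60    .  350  343    .    .    .    .    .    .    .    .    .    .    .
 0.55    .  465  466    .    .    .    .    .    .    .    .    .    .    .
 0.50  313  347    .    .    .    .    .    .    .    .    .    .    .    .
 0.45    0  105  107  107  107    1    1    1    1    1    0    .    .    .
 0.40    1  105  105  104  104  100  134  133  134  134    1    .    .    .
 0.35    1  104  121  123  125  191  134  133  129  134    1    .    .    .
 0.30   59  104  123  124  125  189  113  134  134  132    .    .    .    .
 0.25   59  104  104  104  104    1    1    5   37   37    4    .    .    .
 0.20   51    1    1   13    1    1    1    5   36   37    5    .    .    .
 0.15   38    1    1   15   10   11   10    5    3    5    3    .    .    .
 0.10   13    1    1   15   17    1    1    5    5    5    1    .    .    .
 0.05   13    1   41  
[... 4143 characters left out ...]
   0
 0.03   1   0   0   0   1   0   1   0   1   0   1   0   0
 0.02   0   1   0   1   0   0   .   9   9   9   0   0   0
 0.01   1   1   0   6   9  10  10  10  10  10   0   1   0
 0.00   0   0   1  10  11  10  10  10  11  10   8   1   0
-0.01   1   0   0  10  11  11  11  10  10   9   1   1   1
-0.02   1   1   1   9  11  10  11   5   0   1   1   0   0
-0.03   0   0   0   0   1   1   1   0   0   0   0   0   0
-0.04   1   0   0   0   0   1   0   0   1   1   1   0   0
-0.05  14   9   0   0   0   0   1   1   1   1   1   0   0
-0.06  16  16   7   0   1   1   1   0   1   0   0   0   1
-0.07  17  18  17   1   1   0   1   0   0   0   0   0   0
-0.08  17  17  18  16   0   0   1   1   0   1   1   1   1
```

Request:
play_rows:
  increments:
    - {"dx":-0.027,"dy":-0.03,"rz":-0.057,"jaw":1}
    - {"dx":-0.054,"dy":-0.06,"rz":-0.113}
    - {"dx":-0.081,"dy":-0.09,"rz":-0.17}
    - {"dx":-0.108,"dy":-0.12,"rz":-0.226}
    - {"dx":-0.135,"dy":-0.15,"rz":-0.283}
  squeeze: 30

```text
invalid input at $.increments[0]: expected keys jaw, dx, dy, dz, rx, ry, rz
```

Request:
play_rows:
  increments:
    - {"dx":-0.027,"dy":-0.03,"dz":0,"rx":0,"ry":0,"rz":-0.057,"jaw":1}
    - {"dx":-0.054,"dy":-0.06,"dz":0,"rx":0,"ry":0,"rz":-0.113,"jaw":1}
    - {"dx":-0.081,"dy":-0.09,"dz":0,"rx":0,"ry":0,"rz":-0.17,"jaw":1}
    - {"dx":-0.108,"dy":-0.12,"dz":0,"rx":0,"ry":0,"rz":-0.226,"jaw":1}
    - {"dx":-0.135,"dy":-0.15,"dz":0,"rx":0,"ry":0,"rz":-0.283,"jaw":1}
  squeeze: 30

```text
time_s: 1.67
ee_pos: [0.2627, 0.4167, 0.2533]
ee_rot: [-0.005, 3.142, 0.001]
ft_force: [1.2, 0.2, 1.1]
grip_width: 0.0856
gripper_force: 0.0
```

Request:
play_rows:
  increments:
    - {"dx":-0.017,"dy":-0.035,"dz":0,"rx":0,"ry":0,"rz":-0.066,"jaw":1}
    - {"dx":-0.034,"dy":-0.07,"dz":0,"rx":0,"ry":0,"rz":-0.132,"jaw":1}
    - {"dx":-0.051,"dy":-0.105,"dz":0,"rx":0,"ry":0,"rz":-0.198,"jaw":1}
    - {"dx":-0.068,"dy":-0.14,"dz":0,"rx":0,"ry":0,"rz":-0.264,"jaw":0.8}
    - {"dx":-0.085,"dy":-0.175,"dz":0,"rx":0,"ry":0,"rz":-0.33,"jaw":0.7}

```text
time_s: 2.08
ee_pos: [0.3477, 0.2416, 0.2536]
ee_rot: [-0.521, 3.097, 0.001]
ft_force: [0.6, 0.8, 1.0]
grip_width: 0.0639
gripper_force: 0.0
```

```bash
cat >> h.py <<'E'
def to(x,y,z):
    s=r.sense(); M=R.from_rotvec(s['ee_rot']).as_matrix()
    d=M.T@(np.array([x,y,z])-s['ee_pos']); print('to',(x,y,z),'d',d.round(4),'rows',(np.linalg.norm(d)/.0417).round(1),'yaw_y',np.degrees(np.arctan2(M[1,1],M[0,1])).round(1),s['time_s'])
E
python3 -c "
from h import *
p,d,P=shot('wrist','w1.png')
for q in imaging.regions_of('wrist','biscuit')[:2]:
  X=P[q['region']];X=X[X[:,2]>.006];print(q['score'],cv2.minAreaRect((X[:,:2]*1000).astype(np.float32)),X.mean(0))
to(.38,.175,.12);to(.38,.175,.024)"
```

```text
to (0.38, 0.175, 0.12) d [-0.0082 -0.0697  0.1337] rows 3.6 yaw_y 108.7 2.1833
to (0.38, 0.175, 0.024) d [-0.0081 -0.0697  0.2297] rows 5.8 yaw_y 108.7 2.1833
```

Request:
play_rows:
  increments:
    - {"dx":-0.002,"dy":-0.018,"dz":0.03,"rx":0,"ry":0,"rz":0,"jaw":0.62}
    - {"dx":-0.004,"dy":-0.035,"dz":0.06,"rx":0,"ry":0,"rz":0,"jaw":0.62}
    - {"dx":-0.006,"dy":-0.053,"dz":0.09,"rx":0,"ry":0,"rz":0,"jaw":0.62}
    - {"dx":-0.008,"dy":-0.07,"dz":0.12,"rx":0,"ry":0,"rz":0,"jaw":0.62}
    - {"dx":-0.008,"dy":-0.07,"dz":0.12,"rx":0,"ry":0,"rz":0,"jaw":0.62}

```text
time_s: 2.6
ee_pos: [0.376, 0.1758, 0.1287]
ee_rot: [0.51, -3.094, 0.006]
ft_force: [-0.2, -0.3, -0.6]
grip_width: 0.053
gripper_force: 0.0
```

```bash
python3 -c "
from h import *
p,d,P=shot('wrist','w1.png')
for q in imaging.regions_of('wrist','biscuit')[:2]:
  X=P[q['region']];X=X[X[:,2]>.006];print(q['score'],cv2.minAreaRect((X[:,:2]*1000).astype(np.float32)),X.mean(0))
to(.38,.175,.024);print(r.tip_reach,r.sense()['grip_width'])"
```

```text
0.73 ((377.7442321777344, 173.45050048828125), (68.270751953125, 32.72700500488281), 18.606996536254883) [0.37562396 0.17175165 0.00948416]
to (0.38, 0.175, 0.024) d [-0.0014 -0.0052  0.109 ] rows 2.6 yaw_y 108.8 2.7
0.022 0.05273530728275244
```

View pics/w1.png

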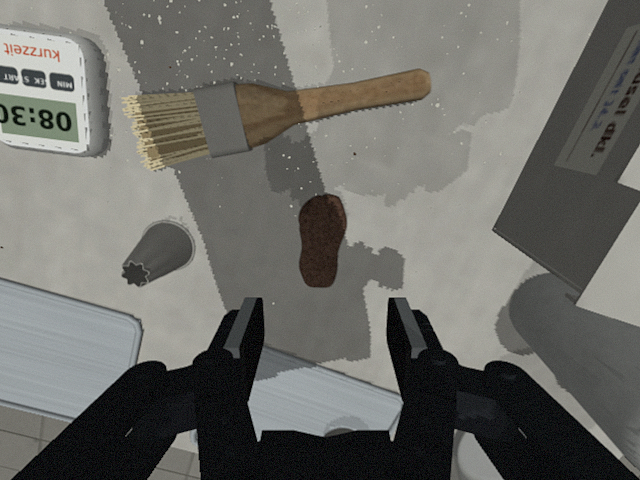

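Request:
play_rows:
  increments:
    - {"dx":0,"dy":-0.0055,"dz":0.035,"rx":0,"ry":0,"rz":0,"jaw":0.62}
    - {"dx":0,"dy":-0.0055,"dz":0.07,"rx":0,"ry":0,"rz":0,"jaw":0.62}
    - {"dx":0,"dy":-0.0055,"dz":0.095,"rx":0,"ry":0,"rz":0,"jaw":0.62}
    - {"dx":0,"dy":-0.0055,"dz":0.108,"rx":0,"ry":0,"rz":0,"jaw":0.62}
    - {"dx":0,"dy":-0.0055,"dz":0.108,"rx":0,"ry":0,"rz":0,"jaw":0.62}

```text
time_s: 3.12
ee_pos: [0.3784, 0.1755, 0.0242]
ee_rot: [0.518, -3.096, 0.001]
ft_force: [-0.5, -0.4, 0.2]
grip_width: 0.0529
gripper_force: 0.0
```

Request:
play_rows:
  increments:
    - {"dx":0,"dy":0,"dz":0,"rx":0,"ry":0,"rz":0,"jaw":0.2}
    - {"dx":0,"dy":0,"dz":0,"rx":0,"ry":0,"rz":0,"jaw":0.2}
    - {"dx":0,"dy":0,"dz":0,"rx":0,"ry":0,"rz":0,"jaw":0.2}
    - {"dx":0,"dy":0,"dz":0,"rx":0,"ry":0,"rz":0,"jaw":0.2}
    - {"dx":0,"dy":0,"dz":0,"rx":0,"ry":0,"rz":0,"jaw":0.2}
  squeeze: 30

```text
time_s: 3.53
ee_pos: [0.3804, 0.1757, 0.0271]
ee_rot: [-0.516, 3.096, 0.003]
ft_force: [-1.8, -0.4, 8.4]
grip_width: 0.0289
gripper_force: 28.4
```

Request:
play_rows:
  increments:
    - {"dx":0,"dy":0,"dz":-0.02,"rx":0,"ry":0,"rz":0,"jaw":0.2}
    - {"dx":0,"dy":0,"dz":-0.05,"rx":0,"ry":0,"rz":0.06,"jaw":0.2}
    - {"dx":0,"dy":0,"dz":-0.08,"rx":0,"ry":0,"rz":0.15,"jaw":0.2}
    - {"dx":0,"dy":0,"dz":-0.1,"rx":0,"ry":0,"rz":0.24,"jaw":0.2}
    - {"dx":0,"dy":0,"dz":-0.1,"rx":0,"ry":0,"rz":0.33,"jaw":0.2}

```text
time_s: 3.95
ee_pos: [0.3817, 0.1764, 0.1307]
ee_rot: [0.007, 3.135, 0.009]
ft_force: [1.1, 0.4, -0.2]
grip_width: 0.0295
gripper_force: 28.6
```

```bash
python3 -c "
from h import *
to(.54,-.21,.125);print(r.sense()['grip_width'])"
```

```text
to (0.54, -0.21, 0.125) d [-0.1599 -0.3858  0.0045] rows 10.0 yaw_y 89.8 3.95
0.029453600914624626
```

Request:
play_rows:
  increments:
    - {"dx":-0.015,"dy":-0.035,"dz":0,"rx":0,"ry":0,"rz":0,"jaw":0.2}
    - {"dx":-0.03,"dy":-0.073,"dz":0,"rx":0,"ry":0,"rz":0,"jaw":0.2}
    - {"dx":-0.046,"dy":-0.111,"dz":0,"rx":0,"ry":0,"rz":0,"jaw":0.2}
    - {"dx":-0.062,"dy":-0.149,"dz":0,"rx":0,"ry":0,"rz":0,"jaw":0.2}
    - {"dx":-0.078,"dy":-0.187,"dz":0,"rx":0,"ry":0,"rz":0,"jaw":0.2}

```text
time_s: 4.37
ee_pos: [0.4584, -0.0138, 0.1269]
ee_rot: [-0.001, 3.139, 0.003]
ft_force: [1.4, 0.3, -0.3]
grip_width: 0.0288
gripper_force: 28.6
```

Request:
play_rows:
  increments:
    - {"dx":-0.016,"dy":-0.038,"dz":0,"rx":0,"ry":0,"rz":0,"jaw":0.2}
    - {"dx":-0.032,"dy":-0.076,"dz":0,"rx":0,"ry":0,"rz":0,"jaw":0.2}
    - {"dx":-0.048,"dy":-0.114,"dz":0,"rx":0,"ry":0,"rz":0,"jaw":0.2}
    - {"dx":-0.064,"dy":-0.152,"dz":0,"rx":0,"ry":0,"rz":0,"jaw":0.2}
    - {"dx":-0.08,"dy":-0.19,"dz":0.01,"rx":0,"ry":0,"rz":0,"jaw":0.2}

```text
time_s: 4.78
ee_pos: [0.5394, -0.2035, 0.1183]
ee_rot: [-0.002, 3.136, 0.0]
ft_force: [0.5, 0.9, 0.3]
grip_width: 0.0292
gripper_force: 28.6
```

```bash
python3 -c "
from h import *
p,d,P=shot('wrist','w2.png')
for t in ['biscuit','kept_biscuit','biscuit_tray']:
 for q in imaging.regions_of('wrist',t)[:2]:
  X=P[q['region']];print(t,q['score'],cv2.minAreaRect((X[:,:2]*1000).astype(np.float32)),np.nanpercentile(X,[2,50,98],axis=0).round(3).tolist())
to(.54,-.21,.03)"
```

```text
biscuit 0.6 ((888.93310546875, -166.47311401367188), (775.8834228515625, 22.849218368530273), 6.446039199829102) [[0.504, -0.218, 0.099], [0.531, -0.204, 0.1], [0.567, -0.19, 0.102]]
biscuit_tray 0.67 ((545.9638061523438, -248.02024841308594), (152.0867919921875, 118.52091979980469), 80.35474395751953) [[0.48, -0.324, 0.0], [0.519, -0.25, 0.002], [0.592, -0.17, 0.005]]
to (0.54, -0.21, 0.03) d [-0.0029 -0.0073  0.0858] rows 2.1 yaw_y 89.9 4.9833
```

View pics/w2.png

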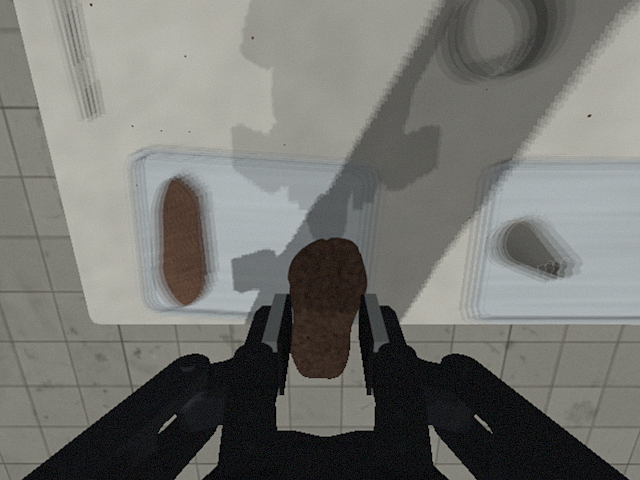

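Request:
play_rows:
  increments:
    - {"dx":-0.005,"dy":-0.007,"dz":0.03,"rx":0,"ry":0,"rz":0,"jaw":0.2}
    - {"dx":-0.005,"dy":-0.007,"dz":0.06,"rx":0,"ry":0,"rz":0,"jaw":0.2}
    - {"dx":-0.005,"dy":-0.007,"dz":0.078,"rx":0,"ry":0,"rz":0,"jaw":0.2}
    - {"dx":-0.005,"dy":-0.007,"dz":0.086,"rx":0,"ry":0,"rz":0,"jaw":0.2}
    - {"dx":-0.005,"dy":-0.007,"dz":0.086,"rx":0,"ry":0,"rz":0,"jaw":0.2}

```text
time_s: 5.4
ee_pos: [0.5421, -0.2067, 0.0292]
ee_rot: [0.003, -3.141, -0.002]
ft_force: [0.4, 0.3, -0.6]
grip_width: 0.028
gripper_force: 29.2
```

Open, then rise.

Request:
play_rows:
  increments:
    - {"dx":0,"dy":0,"dz":0,"rx":0,"ry":0,"rz":0,"jaw":0.55}
    - {"dx":0,"dy":0,"dz":0,"rx":0,"ry":0,"rz":0,"jaw":0.55}
    - {"dx":0,"dy":0,"dz":0,"rx":0,"ry":0,"rz":0,"jaw":0.55}
    - {"dx":0,"dy":0,"dz":-0.03,"rx":0,"ry":0,"rz":0,"jaw":0.6}
    - {"dx":0,"dy":0,"dz":-0.07,"rx":0,"ry":0,"rz":0,"jaw":0.7}

```text
time_s: 5.82
ee_pos: [0.5403, -0.2076, 0.0983]
ee_rot: [0.001, -3.137, -0.002]
ft_force: [0.9, -0.2, 0.5]
grip_width: 0.0594
gripper_force: 0.0
```

```bash
python3 -c "
from h import *
p,d,P=shot('wrist')
for t in ['biscuit','kept_biscuit']:
 for q in imaging.regions_of('wrist',t)[:2]:
  X=P[q['region']];print(t,q['score'],np.nanpercentile(X,[2,50,98],axis=0).round(3).tolist())
to(.377,-.233,.12);print(r.sense()['grip_width'])"
```

```text
biscuit 0.71 [[0.504, -0.221, 0.01], [0.531, -0.206, 0.011], [0.567, -0.192, 0.013]]
kept_biscuit 0.7 [[0.48, -0.324, 0.0], [0.527, -0.242, 0.002], [0.597, -0.17, 0.005]]
kept_biscuit 0.62 [[0.496, -0.31, 0.009], [0.536, -0.293, 0.011], [0.579, -0.278, 0.013]]
to (0.377, -0.233, 0.12) d [ 0.167  -0.0238 -0.018 ] rows 4.1 yaw_y 90.0 5.9667
0.059629069995534606
```

Request:
play_rows:
  increments:
    - {"dx":0.035,"dy":-0.005,"dz":-0.01,"rx":0,"ry":0,"rz":0,"jaw":0.7}
    - {"dx":0.07,"dy":-0.01,"dz":-0.02,"rx":0,"ry":0,"rz":0,"jaw":0.7}
    - {"dx":0.11,"dy":-0.016,"dz":-0.03,"rx":0,"ry":0,"rz":0,"jaw":0.7}
    - {"dx":0.15,"dy":-0.022,"dz":-0.03,"rx":0,"ry":0,"rz":0,"jaw":0.7}
    - {"dx":0.165,"dy":-0.024,"dz":-0.03,"rx":0,"ry":0,"rz":0,"jaw":0.7}

```text
time_s: 6.38
ee_pos: [0.3723, -0.2332, 0.1286]
ee_rot: [-0.004, -3.14, -0.004]
ft_force: [0.6, 0.0, -0.7]
grip_width: 0.06
gripper_force: 0.0
```

```bash
python3 -c "
from h import *
p,d,P=shot('wrist','w3.png')
for q in imaging.regions_of('wrist','small_nozzle')[:2]:
  X=P[q['region']];T=X[X[:,2]>.033];print(q['score'],T[:,:2].mean(0),np.nanpercentile(X,[2,50,98],axis=0).round(3).tolist())
to(.377,-.233,.03)"
```

```text
0.69 [ 0.37093784 -0.2347683 ] [[0.359, -0.249, -0.001], [0.367, -0.235, 0.015], [0.385, -0.22, 0.041]]
0.43 [ 0.41142157 -0.10578088] [[0.389, -0.13, 0.001], [0.414, -0.103, 0.022], [0.436, -0.083, 0.035]]
to (0.377, -0.233, 0.03) d [-0.0025 -0.0006  0.0991] rows 2.4 yaw_y 89.9 6.4833
```

View pics/w3.png

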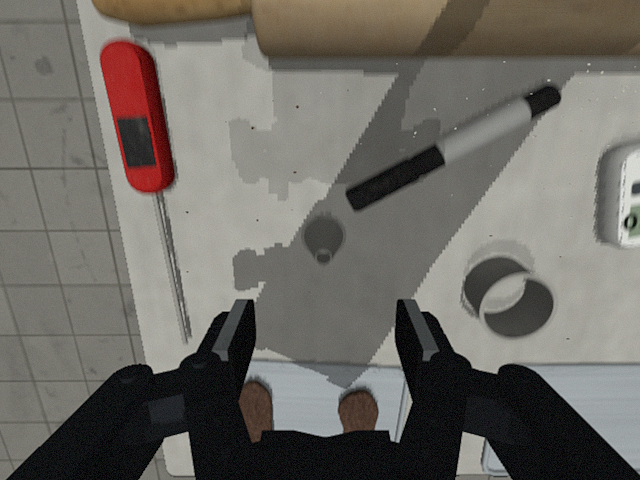

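Request:
play_rows:
  increments:
    - {"dx":-0.0005,"dy":-0.002,"dz":0.01,"rx":0,"ry":0,"rz":0.12,"jaw":0.62}
    - {"dx":-0.0005,"dy":-0.002,"dz":0.03,"rx":0,"ry":0,"rz":0.24,"jaw":0.62}
    - {"dx":-0.0005,"dy":-0.002,"dz":0.06,"rx":0,"ry":0,"rz":0.26,"jaw":0.62}
    - {"dx":-0.0005,"dy":-0.002,"dz":0.09,"rx":0,"ry":0,"rz":0.26,"jaw":0.62}
    - {"dx":-0.0005,"dy":-0.002,"dz":0.101,"rx":0,"ry":0,"rz":0.26,"jaw":0.62}

```text
time_s: 6.9
ee_pos: [0.3766, -0.2335, 0.0251]
ee_rot: [-0.405, -3.112, 0.0]
ft_force: [-0.9, 0.7, 0.8]
grip_width: 0.0528
gripper_force: 0.0
```

Request:
play_rows:
  increments:
    - {"dx":0,"dy":0,"dz":0,"rx":0,"ry":0,"rz":0,"jaw":0.5}
    - {"dx":0,"dy":0,"dz":0,"rx":0,"ry":0,"rz":0,"jaw":0.1}
    - {"dx":0,"dy":0,"dz":0,"rx":0,"ry":0,"rz":0,"jaw":0.1}
    - {"dx":0,"dy":0,"dz":0,"rx":0,"ry":0,"rz":0,"jaw":0.1}
    - {"dx":0,"dy":0,"dz":0,"rx":0,"ry":0,"rz":0,"jaw":0.1}
  squeeze: 40

```text
time_s: 7.32
ee_pos: [0.3784, -0.2347, 0.0294]
ee_rot: [0.406, 3.113, 0.0]
ft_force: [0.3, -0.0, 1.0]
grip_width: 0.0222
gripper_force: 38.1
```

Request:
play_rows:
  increments:
    - {"dx":0,"dy":0,"dz":-0.02,"rx":0,"ry":0,"rz":0,"jaw":0.1}
    - {"dx":0,"dy":0,"dz":-0.05,"rx":0,"ry":0,"rz":0,"jaw":0.1}
    - {"dx":0,"dy":0,"dz":-0.08,"rx":0,"ry":0,"rz":-0.08,"jaw":0.1}
    - {"dx":0,"dy":0,"dz":-0.11,"rx":0,"ry":0,"rz":-0.17,"jaw":0.1}
    - {"dx":0,"dy":0,"dz":-0.12,"rx":0,"ry":0,"rz":-0.26,"jaw":0.1}

```text
time_s: 7.73
ee_pos: [0.3792, -0.2357, 0.1528]
ee_rot: [-0.006, 3.135, -0.001]
ft_force: [1.2, -0.8, -0.0]
grip_width: 0.0219
gripper_force: 38.3
```

```bash
python3 -c "
from h import *
p,d,P=shot('wrist','w4.png')
for q in imaging.regions_of('wrist','small_nozzle')[:2]:
  X=P[q['region']];print(q['score'],np.nanpercentile(X,[2,50,98],axis=0).round(3).tolist())
to(.57,0,.15);s=r.sense();print(s['grip_width'],s['ee_pos'])"
```

```text
0.96 [[0.36, -0.248, 0.124], [0.368, -0.236, 0.145], [0.381, -0.224, 0.165]]
to (0.57, 0, 0.15) d [-0.1915  0.2345  0.0022] rows 7.3 yaw_y 90.2 7.8333
0.022163387553056173 [ 0.37915265 -0.23503852  0.15101831]
```

View pics/w4.png

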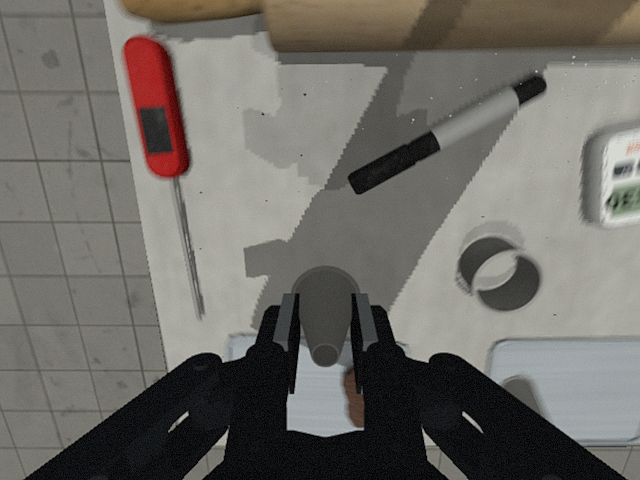

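Request:
play_rows:
  increments:
    - {"dx":-0.025,"dy":0.03,"dz":0,"rx":0,"ry":0,"rz":0,"jaw":0.1}
    - {"dx":-0.05,"dy":0.06,"dz":0,"rx":0,"ry":0,"rz":0,"jaw":0.1}
    - {"dx":-0.075,"dy":0.09,"dz":0,"rx":0,"ry":0,"rz":0,"jaw":0.1}
    - {"dx":-0.1,"dy":0.12,"dz":0,"rx":0,"ry":0,"rz":0,"jaw":0.1}
    - {"dx":-0.125,"dy":0.15,"dz":0,"rx":0,"ry":0,"rz":0,"jaw":0.1}

```text
time_s: 8.25
ee_pos: [0.5031, -0.0828, 0.1476]
ee_rot: [-0.004, -3.141, -0.001]
ft_force: [0.5, -1.7, 0.5]
grip_width: 0.0218
gripper_force: 38.3
```

Request:
play_rows:
  increments:
    - {"dx":-0.025,"dy":0.03,"dz":0,"rx":0,"ry":0,"rz":0,"jaw":0.1}
    - {"dx":-0.048,"dy":0.06,"dz":0,"rx":0,"ry":0,"rz":0,"jaw":0.1}
    - {"dx":-0.068,"dy":0.084,"dz":0.01,"rx":0,"ry":0,"rz":0,"jaw":0.1}
    - {"dx":-0.068,"dy":0.084,"dz":0.05,"rx":0,"ry":0,"rz":0,"jaw":0.1}
    - {"dx":-0.068,"dy":0.084,"dz":0.08,"rx":0,"ry":0,"rz":0,"jaw":0.1}

```text
time_s: 8.67
ee_pos: [0.571, 0.0017, 0.066]
ee_rot: [-0.002, 3.141, 0.0]
ft_force: [-0.5, -0.6, -1.0]
grip_width: 0.0219
gripper_force: 38.3
```

```bash
python3 -c "
from h import *
p,d,P=shot('wrist','w5.png')
for t in ['small_nozzle','kept_nozzle','nozzle_tray']:
 for q in imaging.regions_of('wrist',t)[:2]:
  X=P[q['region']];print(t,q['score'],np.nanpercentile(X,[2,50,98],axis=0).round(3).tolist())
to(.573,0,.031);s=r.sense();print(s['grip_width'],s['ee_pos'])"
```

```text
small_nozzle 0.86 [[0.552, -0.01, 0.037], [0.559, 0.001, 0.058], [0.573, 0.013, 0.078]]
kept_nozzle 0.74 [[0.552, -0.01, 0.037], [0.559, 0.001, 0.058], [0.573, 0.013, 0.078]]
kept_nozzle 0.3 [[0.484, -0.09, 0.0], [0.526, -0.012, 0.002], [0.597, 0.062, 0.005]]
nozzle_tray 0.93 [[0.484, -0.09, 0.0], [0.526, -0.012, 0.002], [0.597, 0.062, 0.005]]
to (0.573, 0, 0.031) d [-0.003   0.0013  0.0375] rows 0.9 yaw_y 89.9 8.8667
0.022159007269287146 [ 0.57008955 -0.00126429  0.06848833]
```

Request:
play_rows:
  increments:
    - {"dx":-0.001,"dy":0,"dz":0.02,"rx":0,"ry":0,"rz":0,"jaw":0.1}
    - {"dx":-0.001,"dy":0,"dz":0.03,"rx":0,"ry":0,"rz":0,"jaw":0.1}
    - {"dx":-0.001,"dy":0,"dz":0.034,"rx":0,"ry":0,"rz":0,"jaw":0.1}
    - {"dx":-0.001,"dy":0,"dz":0.036,"rx":0,"ry":0,"rz":0,"jaw":0.1}
    - {"dx":-0.001,"dy":0,"dz":0.036,"rx":0,"ry":0,"rz":0,"jaw":0.1}

```text
time_s: 9.28
ee_pos: [0.5718, -0.0007, 0.0331]
ee_rot: [0.0, 3.141, 0.0]
ft_force: [0.1, -0.1, -0.2]
grip_width: 0.022
gripper_force: 38.3
```

Request:
play_rows:
  increments:
    - {"dx":0,"dy":0,"dz":0.001,"rx":0,"ry":0,"rz":0,"jaw":0.1}
    - {"dx":0,"dy":0,"dz":0.002,"rx":0,"ry":0,"rz":0,"jaw":0.1}
    - {"dx":0,"dy":0,"dz":0.003,"rx":0,"ry":0,"rz":0,"jaw":0.1}
    - {"dx":0,"dy":0,"dz":0.003,"rx":0,"ry":0,"rz":0,"jaw":0.1}

```text
time_s: 9.62
ee_pos: [0.5721, -0.0006, 0.0309]
ee_rot: [0.0, 3.141, 0.001]
ft_force: [-5.1, -0.2, 13.7]
grip_width: 0.0219
gripper_force: 41.0
```

Request:
play_rows:
  increments:
    - {"dx":0,"dy":0,"dz":-0.001,"rx":0,"ry":0,"rz":0,"jaw":0.5}
    - {"dx":0,"dy":0,"dz":-0.001,"rx":0,"ry":0,"rz":0,"jaw":0.5}
    - {"dx":0,"dy":0,"dz":-0.001,"rx":0,"ry":0,"rz":0,"jaw":0.5}
    - {"dx":0,"dy":0,"dz":-0.03,"rx":0,"ry":0,"rz":0,"jaw":0.5}
    - {"dx":0,"dy":0,"dz":-0.07,"rx":0,"ry":0,"rz":0,"jaw":0.5}

```text
time_s: 10.03
ee_pos: [0.5691, -0.0006, 0.0972]
ee_rot: [0.001, -3.135, 0.002]
ft_force: [1.4, -0.3, 0.0]
grip_width: 0.0427
gripper_force: 0.0
```

Request:
play_rows:
  increments:
    - {"dx":0.03,"dy":0.01,"dz":-0.02,"rx":0,"ry":0,"rz":0,"jaw":0.7}
    - {"dx":0.065,"dy":0.025,"dz":-0.03,"rx":0,"ry":0,"rz":0,"jaw":0.7}
    - {"dx":0.1,"dy":0.045,"dz":-0.03,"rx":0,"ry":0,"rz":0,"jaw":0.7}
    - {"dx":0.135,"dy":0.065,"dz":-0.03,"rx":0,"ry":0,"rz":0,"jaw":0.7}
    - {"dx":0.154,"dy":0.07,"dz":-0.03,"rx":0,"ry":0,"rz":0,"jaw":0.7}

```text
time_s: 10.45
ee_pos: [0.4142, 0.0717, 0.1291]
ee_rot: [0.005, -3.141, -0.002]
ft_force: [0.4, 0.3, 0.3]
grip_width: 0.0594
gripper_force: 0.0
```

```bash
python3 -c "
from h import *
p,d,P=shot('wrist','w6.png')
for t in ['big_nozzle','small_nozzle','kept_nozzle']:
 for q in imaging.regions_of('wrist',t)[:3]:
  X=P[q['region']];print(t,q['score'],np.nanpercentile(X,[2,50,98],axis=0).round(3).tolist())
to(.418,.07,.03)"
```

```text
big_nozzle 0.89 [[0.401, 0.053, -0.001], [0.41, 0.07, 0.022], [0.434, 0.088, 0.049]]
small_nozzle 0.6 [[0.552, 0.002, 0.002], [0.559, 0.009, 0.008], [0.572, 0.014, 0.02]]
kept_nozzle 0.48 [[0.521, -0.069, 0.001], [0.524, -0.061, 0.004], [0.526, -0.054, 0.01]]
to (0.418, 0.07, 0.03) d [-0.0002  0.0003  0.0998] rows 2.4 yaw_y 90.1 10.65
```

View pics/w6.png

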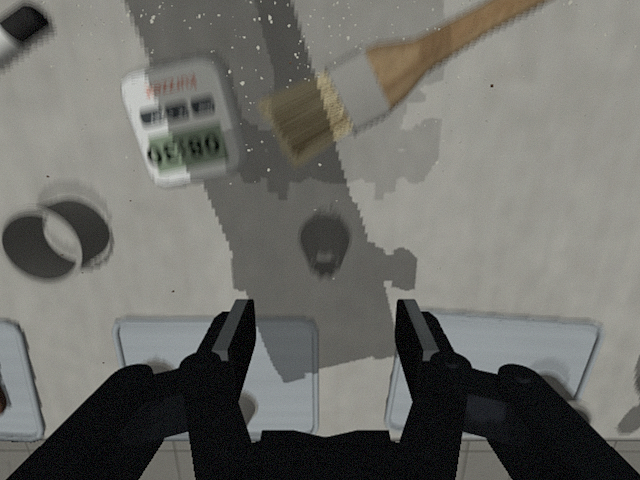

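Request:
play_rows:
  increments:
    - {"dx":-0.001,"dy":0,"dz":0.03,"rx":0,"ry":0,"rz":0,"jaw":0.7}
    - {"dx":-0.001,"dy":0,"dz":0.065,"rx":0,"ry":0,"rz":0,"jaw":0.7}
    - {"dx":-0.001,"dy":0,"dz":0.09,"rx":0,"ry":0,"rz":0,"jaw":0.7}
    - {"dx":-0.001,"dy":0,"dz":0.1,"rx":0,"ry":0,"rz":0,"jaw":0.6}
    - {"dx":-0.001,"dy":0,"dz":0.1,"rx":0,"ry":0,"rz":0,"jaw":0.5}

```text
time_s: 11.07
ee_pos: [0.4179, 0.0681, 0.0277]
ee_rot: [-0.002, -3.138, 0.005]
ft_force: [0.1, 0.3, 0.3]
grip_width: 0.0425
gripper_force: 0.0
```

Request:
play_rows:
  increments:
    - {"dx":0,"dy":0,"dz":0,"rx":0,"ry":0,"rz":0,"jaw":0.1}
    - {"dx":0,"dy":0,"dz":0,"rx":0,"ry":0,"rz":0,"jaw":0.1}
    - {"dx":0,"dy":0,"dz":0,"rx":0,"ry":0,"rz":0,"jaw":0.1}
    - {"dx":0,"dy":0,"dz":0,"rx":0,"ry":0,"rz":0,"jaw":0.1}
    - {"dx":0,"dy":0,"dz":0,"rx":0,"ry":0,"rz":0,"jaw":0.1}

```text
time_s: 11.48
ee_pos: [0.419, 0.0697, 0.0303]
ee_rot: [-0.0, 3.14, 0.002]
ft_force: [-0.2, 0.3, -1.0]
grip_width: 0.0296
gripper_force: 38.8
```

Request:
play_rows:
  increments:
    - {"dx":0,"dy":0,"dz":-0.02,"rx":0,"ry":0,"rz":0,"jaw":0.1}
    - {"dx":0,"dy":0,"dz":-0.05,"rx":0,"ry":0,"rz":0,"jaw":0.1}
    - {"dx":0,"dy":0,"dz":-0.08,"rx":0,"ry":0,"rz":0,"jaw":0.1}
    - {"dx":0,"dy":0,"dz":-0.1,"rx":0,"ry":0,"rz":0,"jaw":0.1}
    - {"dx":0,"dy":0,"dz":-0.1,"rx":0,"ry":0,"rz":0,"jaw":0.1}

```text
time_s: 11.9
ee_pos: [0.4208, 0.0701, 0.1336]
ee_rot: [-0.0, 3.135, 0.006]
ft_force: [1.4, 0.1, -0.4]
grip_width: 0.0292
gripper_force: 38.9
```

```bash
python3 -c "
from h import *
p,d,P=shot('wrist','w7.png')
for t in ['big_nozzle']:
 for q in imaging.regions_of('wrist',t)[:1]:
  X=P[q['region']];print(t,q['score'],np.nanpercentile(X,[2,50,98],axis=0).round(3).tolist())
s=r.sense();print(s['grip_width'],s['ee_pos']);to(.515,.033,.125)"
```

```text
big_nozzle 0.83 [[0.403, 0.056, 0.104], [0.411, 0.07, 0.134], [0.431, 0.083, 0.153]]
0.029372668183722486 [0.41888111 0.06971974 0.13013439]
to (0.515, 0.033, 0.125) d [-0.0961 -0.0368  0.0052] rows 2.5 yaw_y 90.0 12.0
```

Request:
play_rows:
  increments:
    - {"dx":-0.035,"dy":-0.013,"dz":0,"rx":0,"ry":0,"rz":0,"jaw":0.1}
    - {"dx":-0.07,"dy":-0.026,"dz":0,"rx":0,"ry":0,"rz":0,"jaw":0.1}
    - {"dx":-0.097,"dy":-0.037,"dz":0.015,"rx":0,"ry":0,"rz":0,"jaw":0.1}
    - {"dx":-0.097,"dy":-0.037,"dz":0.055,"rx":0,"ry":0,"rz":0,"jaw":0.1}
    - {"dx":-0.097,"dy":-0.037,"dz":0.08,"rx":0,"ry":0,"rz":0,"jaw":0.1}

```text
time_s: 12.42
ee_pos: [0.5153, 0.031, 0.0459]
ee_rot: [-0.002, -3.14, 0.004]
ft_force: [-2.1, 0.9, -0.5]
grip_width: 0.0295
gripper_force: 39.0
```

Request:
play_rows:
  increments:
    - {"dx":0,"dy":0,"dz":0.008,"rx":0,"ry":0,"rz":0,"jaw":0.1}
    - {"dx":0,"dy":0,"dz":0.014,"rx":0,"ry":0,"rz":0,"jaw":0.1}
    - {"dx":0,"dy":0,"dz":0.016,"rx":0,"ry":0,"rz":0,"jaw":0.1}
    - {"dx":0,"dy":0,"dz":0.017,"rx":0,"ry":0,"rz":0,"jaw":0.1}
    - {"dx":0,"dy":0,"dz":0.018,"rx":0,"ry":0,"rz":0,"jaw":0.1}

```text
time_s: 12.83
ee_pos: [0.5163, 0.0328, 0.0327]
ee_rot: [-0.001, 3.14, 0.002]
ft_force: [1.0, -1.0, 1.0]
grip_width: 0.0295
gripper_force: 39.0
```

Request:
play_rows:
  increments:
    - {"dx":0,"dy":0,"dz":0.001,"rx":0,"ry":0,"rz":0,"jaw":0.1}
    - {"dx":0,"dy":0,"dz":0.002,"rx":0,"ry":0,"rz":0,"jaw":0.1}
    - {"dx":0,"dy":0,"dz":0.002,"rx":0,"ry":0,"rz":0,"jaw":0.1}

```text
time_s: 13.08
ee_pos: [0.5164, 0.0327, 0.0319]
ee_rot: [-0.0, 3.14, 0.003]
ft_force: [-9.0, -1.0, 24.2]
grip_width: 0.0297
gripper_force: 43.3
```

Seated on the floor; release and go to the cutter.

Request:
play_rows:
  increments:
    - {"dx":0,"dy":0,"dz":-0.002,"rx":0,"ry":0,"rz":0,"jaw":0.55}
    - {"dx":0,"dy":0,"dz":-0.002,"rx":0,"ry":0,"rz":0,"jaw":0.55}
    - {"dx":0,"dy":0,"dz":-0.002,"rx":0,"ry":0,"rz":0,"jaw":0.55}
    - {"dx":0,"dy":0,"dz":-0.03,"rx":0,"ry":0,"rz":0,"jaw":0.55}
    - {"dx":0,"dy":0,"dz":-0.07,"rx":0,"ry":0,"rz":0,"jaw":0.55}

```text
time_s: 13.5
ee_pos: [0.5132, 0.0321, 0.0977]
ee_rot: [0.001, -3.136, 0.004]
ft_force: [1.1, 0.5, 0.1]
grip_width: 0.0469
gripper_force: 0.0
```

Request:
play_rows:
  increments:
    - {"dx":0.02,"dy":-0.028,"dz":-0.015,"rx":0,"ry":0,"rz":0,"jaw":0.8}
    - {"dx":0.042,"dy":-0.058,"dz":-0.03,"rx":0,"ry":0,"rz":0,"jaw":0.9}
    - {"dx":0.064,"dy":-0.088,"dz":-0.03,"rx":0,"ry":0,"rz":0,"jaw":0.9}
    - {"dx":0.086,"dy":-0.118,"dz":-0.03,"rx":0,"ry":0,"rz":0,"jaw":0.9}
    - {"dx":0.1,"dy":-0.138,"dz":-0.03,"rx":0,"ry":0,"rz":0,"jaw":0.9}

```text
time_s: 13.92
ee_pos: [0.4135, -0.1079, 0.1295]
ee_rot: [0.003, 3.141, 0.002]
ft_force: [0.0, -0.7, 0.1]
grip_width: 0.0766
gripper_force: 0.0
```

```bash
python3 -c "
from h import *
p,d,P=shot('wrist','w8.png')
for t in ['cutter']:
 for q in imaging.regions_of('wrist',t)[:2]:
  X=P[q['region']];T=X[X[:,2]>.028];print(t,q['score'],cv2.minEnclosingCircle((T[:,:2]*1000).astype(np.float32)),np.nanpercentile(T,[2,50,98],axis=0).round(3).tolist())
s=r.sense();print(s['grip_width'],s['ee_pos']);to(.416,-.105,.03)"
```

```text
cutter 0.76 ((412.9902038574219, -106.20708465576172), 26.036455154418945) [[0.388, -0.131, 0.029], [0.419, -0.106, 0.034], [0.437, -0.082, 0.036]]
0.07687002793581973 [ 0.41345577 -0.1084814   0.12949733]
to (0.416, -0.105, 0.03) d [-0.0025  0.0033  0.0995] rows 2.4 yaw_y 89.7 14.0167
```

View pics/w8.png

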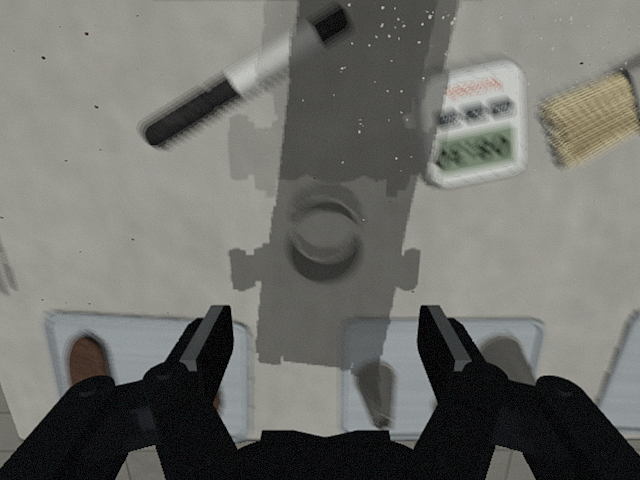

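Request:
play_rows:
  increments:
    - {"dx":0,"dy":0.002,"dz":0.03,"rx":0,"ry":0,"rz":0,"jaw":0.9}
    - {"dx":0,"dy":0.002,"dz":0.065,"rx":0,"ry":0,"rz":0,"jaw":0.9}
    - {"dx":0,"dy":0.002,"dz":0.09,"rx":0,"ry":0,"rz":0,"jaw":0.9}
    - {"dx":0,"dy":0.002,"dz":0.099,"rx":0,"ry":0,"rz":0,"jaw":0.8}
    - {"dx":0,"dy":0.002,"dz":0.099,"rx":0,"ry":0,"rz":0,"jaw":0.7}

```text
time_s: 14.43
ee_pos: [0.4143, -0.1034, 0.0289]
ee_rot: [0.001, -3.138, 0.002]
ft_force: [-0.9, 0.7, -0.6]
grip_width: 0.0601
gripper_force: 0.0
```

Request:
play_rows:
  increments:
    - {"dx":0,"dy":0,"dz":0,"rx":0,"ry":0,"rz":0,"jaw":0.4}
    - {"dx":0,"dy":0,"dz":0,"rx":0,"ry":0,"rz":0,"jaw":0.4}
    - {"dx":0,"dy":0,"dz":0,"rx":0,"ry":0,"rz":0,"jaw":0.4}
    - {"dx":0,"dy":0,"dz":0,"rx":0,"ry":0,"rz":0,"jaw":0.4}
    - {"dx":0,"dy":0,"dz":0,"rx":0,"ry":0,"rz":0,"jaw":0.4}

```text
time_s: 14.85
ee_pos: [0.4163, -0.1034, 0.0312]
ee_rot: [-0.001, 3.14, 0.001]
ft_force: [1.1, 0.6, 1.6]
grip_width: 0.0493
gripper_force: 41.4
```

Request:
play_rows:
  increments:
    - {"dx":0,"dy":0,"dz":-0.02,"rx":0,"ry":0,"rz":0,"jaw":0.4}
    - {"dx":0,"dy":0,"dz":-0.05,"rx":0,"ry":0,"rz":0,"jaw":0.4}
    - {"dx":0,"dy":0,"dz":-0.08,"rx":0,"ry":0,"rz":0,"jaw":0.4}
    - {"dx":0,"dy":0,"dz":-0.11,"rx":0,"ry":0,"rz":0,"jaw":0.4}
    - {"dx":0,"dy":0,"dz":-0.12,"rx":0,"ry":0,"rz":0,"jaw":0.4}

```text
time_s: 15.27
ee_pos: [0.4172, -0.1041, 0.1545]
ee_rot: [0.001, 3.136, 0.002]
ft_force: [0.8, 0.2, -0.5]
grip_width: 0.0495
gripper_force: 41.6
```

```bash
python3 -c "
from h import *
p,d,P=shot('wrist','w9.png')
for t in ['cutter']:
 for q in imaging.regions_of('wrist',t)[:2]:
  X=P[q['region']];print(t,q['score'],np.nanpercentile(X,[2,50,98],axis=0).round(3).tolist())
s=r.sense();print(s['grip_width'],s['ee_pos']);to(.54,.165,.15)"
```

```text
cutter 0.86 [[0.391, -0.128, 0.123], [0.426, -0.104, 0.147], [0.439, -0.082, 0.158]]
0.04917977851378225 [ 0.41698639 -0.10355212  0.15271237]
to (0.54, 0.165, 0.15) d [-0.1231  0.2685  0.0038] rows 7.1 yaw_y 90.0 15.3667
```

View pics/w9.png

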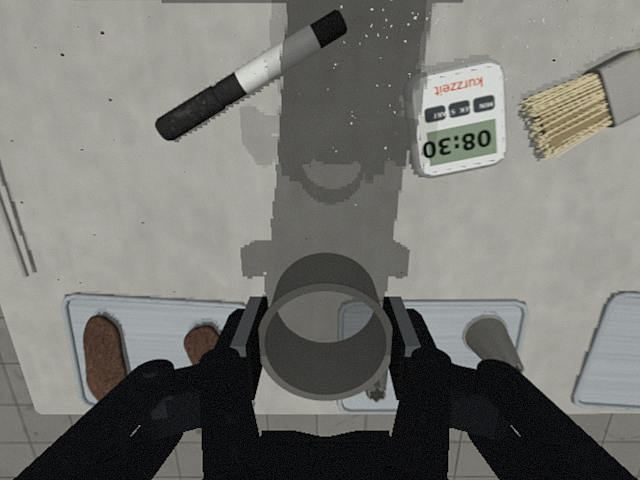

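Request:
play_rows:
  increments:
    - {"dx":-0.015,"dy":0.034,"dz":0,"rx":0,"ry":0,"rz":0,"jaw":0.4}
    - {"dx":-0.031,"dy":0.068,"dz":0,"rx":0,"ry":0,"rz":0,"jaw":0.4}
    - {"dx":-0.047,"dy":0.102,"dz":0,"rx":0,"ry":0,"rz":0,"jaw":0.4}
    - {"dx":-0.063,"dy":0.137,"dz":0,"rx":0,"ry":0,"rz":0,"jaw":0.4}
    - {"dx":-0.079,"dy":0.172,"dz":0,"rx":0,"ry":0,"rz":0,"jaw":0.4}

```text
time_s: 15.78
ee_pos: [0.4945, 0.07, 0.1494]
ee_rot: [-0.0, -3.14, -0.0]
ft_force: [2.0, 0.2, -0.0]
grip_width: 0.049
gripper_force: 41.6
```

Request:
play_rows:
  increments:
    - {"dx":-0.015,"dy":0.034,"dz":0,"rx":0,"ry":0,"rz":0,"jaw":0.4}
    - {"dx":-0.03,"dy":0.068,"dz":0,"rx":0,"ry":0,"rz":0,"jaw":0.4}
    - {"dx":-0.045,"dy":0.098,"dz":0.01,"rx":0,"ry":0,"rz":0,"jaw":0.4}
    - {"dx":-0.045,"dy":0.098,"dz":0.045,"rx":0,"ry":0,"rz":0,"jaw":0.4}
    - {"dx":-0.045,"dy":0.098,"dz":0.07,"rx":0,"ry":0,"rz":0,"jaw":0.4}

```text
time_s: 16.2
ee_pos: [0.5391, 0.1685, 0.0775]
ee_rot: [0.006, -3.141, 0.001]
ft_force: [-0.8, -1.2, -1.2]
grip_width: 0.0489
gripper_force: 41.6
```

```bash
python3 -c "
from h import *
p,d,P=shot('wrist','w10.png')
for t in ['cutter','cutter_tray','kept_cutter']:
 for q in imaging.regions_of('wrist',t)[:2]:
  X=P[q['region']];print(t,q['score'],np.nanpercentile(X,[2,50,98],axis=0).round(3).tolist())
s=r.sense();print(s['grip_width'],s['ee_pos']);to(.54,.168,.034)"
```

```text
cutter 0.82 [[0.513, 0.145, 0.047], [0.548, 0.168, 0.07], [0.56, 0.191, 0.081]]
cutter_tray 0.62 [[0.479, 0.13, 0.0], [0.516, 0.203, 0.002], [0.592, 0.283, 0.005]]
cutter_tray 0.52 [[0.499, 0.022, 0.002], [0.511, 0.041, 0.029], [0.528, 0.05, 0.051]]
kept_cutter 0.79 [[0.532, 0.231, 0.003], [0.553, 0.251, 0.025], [0.568, 0.268, 0.037]]
0.04899768451618501 [0.53918741 0.16560565 0.08027301]
to (0.54, 0.168, 0.034) d [-0.0009  0.0024  0.0463] rows 1.1 yaw_y 90.0 16.4
```

View pics/w10.png

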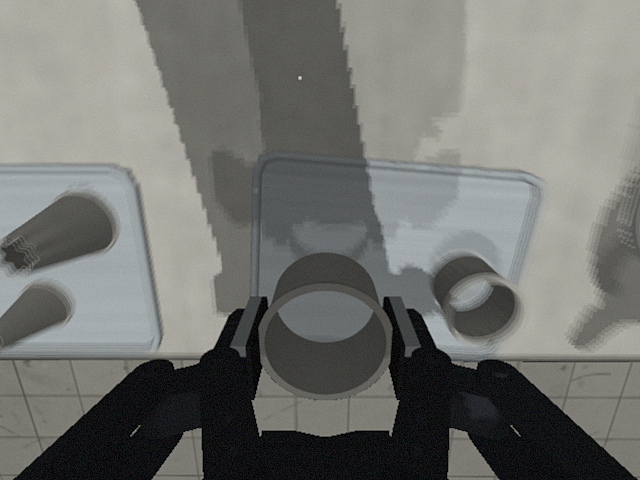

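Request:
play_rows:
  increments:
    - {"dx":0,"dy":0.001,"dz":0.02,"rx":0,"ry":0,"rz":0,"jaw":0.4}
    - {"dx":0,"dy":0.001,"dz":0.036,"rx":0,"ry":0,"rz":0,"jaw":0.4}
    - {"dx":0,"dy":0.001,"dz":0.042,"rx":0,"ry":0,"rz":0,"jaw":0.4}
    - {"dx":0,"dy":0.001,"dz":0.044,"rx":0,"ry":0,"rz":0,"jaw":0.4}
    - {"dx":0,"dy":0.001,"dz":0.045,"rx":0,"ry":0,"rz":0,"jaw":0.4}

```text
time_s: 16.82
ee_pos: [0.5401, 0.1674, 0.0367]
ee_rot: [0.0, 3.14, 0.001]
ft_force: [0.3, 0.2, 0.2]
grip_width: 0.0487
gripper_force: 41.6
```

Request:
play_rows:
  increments:
    - {"dx":0,"dy":0,"dz":0.001,"rx":0,"ry":0,"rz":0,"jaw":0.4}
    - {"dx":0,"dy":0,"dz":0.001,"rx":0,"ry":0,"rz":0,"jaw":0.4}

```text
time_s: 16.98
ee_pos: [0.5401, 0.1676, 0.0355]
ee_rot: [-0.0, 3.14, 0.001]
ft_force: [0.3, -0.3, 0.4]
grip_width: 0.0495
gripper_force: 41.6
```

Request:
play_rows:
  increments:
    - {"dx":0,"dy":0,"dz":0.001,"rx":0,"ry":0,"rz":0,"jaw":0.4}
    - {"dx":0,"dy":0,"dz":0.002,"rx":0,"ry":0,"rz":0,"jaw":0.4}
    - {"dx":0,"dy":0,"dz":0.002,"rx":0,"ry":0,"rz":0,"jaw":0.4}

```text
time_s: 17.23
ee_pos: [0.5399, 0.1676, 0.0333]
ee_rot: [-0.0, 3.141, 0.001]
ft_force: [-2.4, -0.5, 4.5]
grip_width: 0.0492
gripper_force: 42.1
```

Request:
play_rows:
  increments:
    - {"dx":0,"dy":0,"dz":0,"rx":0,"ry":0,"rz":0,"jaw":0.68}
    - {"dx":0,"dy":0,"dz":0,"rx":0,"ry":0,"rz":0,"jaw":0.68}
    - {"dx":0,"dy":0,"dz":0,"rx":0,"ry":0,"rz":0,"jaw":0.68}
    - {"dx":0,"dy":0,"dz":-0.02,"rx":0,"ry":0,"rz":0,"jaw":0.68}
    - {"dx":0,"dy":0,"dz":-0.06,"rx":0,"ry":0,"rz":0,"jaw":0.68}

```text
time_s: 17.65
ee_pos: [0.5366, 0.1665, 0.0892]
ee_rot: [0.001, -3.135, 0.006]
ft_force: [-0.2, 1.1, 0.0]
grip_width: 0.0579
gripper_force: 0.0
```

Request:
play_rows:
  increments:
    - {"dx":0.02,"dy":-0.03,"dz":-0.02,"rx":0,"ry":0,"rz":0,"jaw":0.68}
    - {"dx":0.04,"dy":-0.06,"dz":-0.04,"rx":0,"ry":0,"rz":0,"jaw":0.68}
    - {"dx":0.06,"dy":-0.09,"dz":-0.06,"rx":0,"ry":0,"rz":0,"jaw":0.68}
    - {"dx":0.08,"dy":-0.12,"dz":-0.08,"rx":0,"ry":0,"rz":0,"jaw":0.68}
    - {"dx":0.1,"dy":-0.15,"dz":-0.1,"rx":0,"ry":0,"rz":0,"jaw":0.68}

```text
time_s: 18.07
ee_pos: [0.4383, 0.0159, 0.193]
ee_rot: [0.0, -3.141, -0.0]
ft_force: [-0.5, -0.6, 1.0]
grip_width: 0.0584
gripper_force: 0.0
```

Request:
play_rows:
  increments:
    - {"dx":0.01,"dy":-0.01,"dz":-0.03,"rx":0,"ry":0,"rz":0,"jaw":0.68}
    - {"dx":0.02,"dy":-0.02,"dz":-0.06,"rx":0,"ry":0,"rz":0,"jaw":0.68}
    - {"dx":0.03,"dy":-0.03,"dz":-0.09,"rx":0,"ry":0,"rz":0,"jaw":0.68}
    - {"dx":0.03,"dy":-0.03,"dz":-0.1,"rx":0,"ry":0,"rz":0,"jaw":0.68}
    - {"dx":0.03,"dy":-0.03,"dz":-0.1,"rx":0,"ry":0,"rz":0,"jaw":0.68}

```text
time_s: 18.48
ee_pos: [0.4104, -0.0129, 0.295]
ee_rot: [0.001, 3.137, 0.005]
ft_force: [-0.1, 1.1, -1.1]
grip_width: 0.0582
gripper_force: 0.0
```

```bash
python3 -c "
from h import *
for n in ['wrist','side']:
  p,d,P=shot(n,n+'_end.png')
  for t in ['big_nozzle','cutter','biscuit','nozzle_tray']:
    for q in imaging.regions_of(n,t)[:3]:
      X=P[q['region']];print(n,t,round(q['score'],2),np.nanpercentile(X,[2,50,98],axis=0).round(3).tolist())
"
```

```text
wrist big_nozzle 0.55 [[0.498, 0.015, 0.002], [0.507, 0.031, 0.025], [0.529, 0.047, 0.05]]
wrist cutter 0.65 [[0.513, 0.143, 0.001], [0.538, 0.17, 0.023], [0.56, 0.191, 0.037]]
wrist cutter 0.3 [[0.483, -0.091, -0.0], [0.538, -0.019, 0.001], [0.598, 0.062, 0.005]]
wrist biscuit 0.57 [[0.504, -0.222, 0.006], [0.532, -0.205, 0.011], [0.567, -0.192, 0.013]]
wrist nozzle_tray 0.7 [[0.483, -0.092, -0.0], [0.538, -0.02, 0.001], [0.599, 0.062, 0.005]]
side big_nozzle 0.66 [[0.501, 0.015, 0.003], [0.511, 0.024, 0.024], [0.529, 0.04, 0.051]]
side cutter 0.71 [[0.516, 0.142, 0.003], [0.534, 0.153, 0.024], [0.563, 0.192, 0.037]]
side biscuit 0.74 [[0.506, -0.222, 0.002], [0.532, -0.21, 0.012], [0.568, -0.177, 0.014]]
side nozzle_tray 0.59 [[0.485, -0.093, 0.0], [0.533, -0.031, 0.002], [0.6, 0.062, 0.006]]
```

View pics/wrist_end.png

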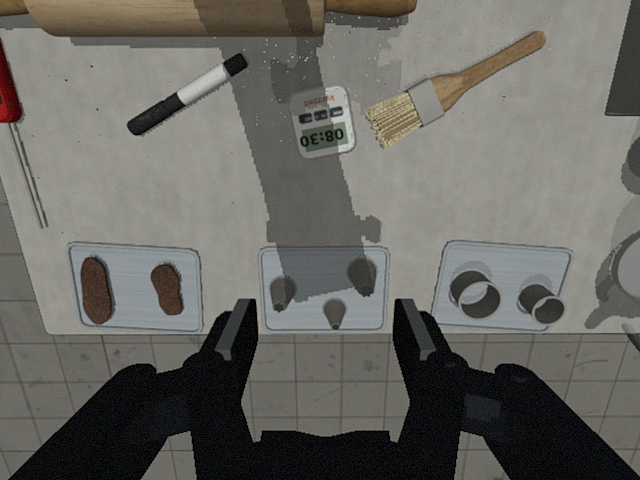

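View pics/side_end.png

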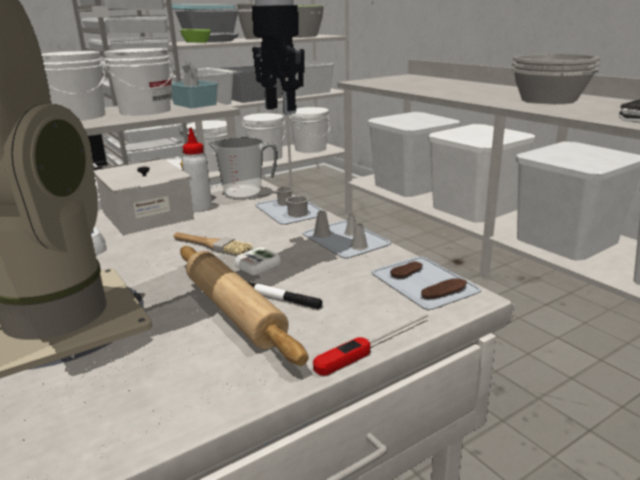

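The final pictures show both biscuits at (95,290) and (168,288), and three upright nozzles at (283,290), (335,312) and (362,275). Both cutters are at (472,293) and (540,303), and everything is inside its own tray.

```bash
python3 -c "
from station import ticket
print(ticket.finish_job())"
```

```text
the job is handed in; nothing more can be done
None
```

All four things are in the trays with their own kind: nozzles and cutter upright, biscuit flat, kept pieces left in place. I handed the job in after about 19 s of robot time; no verdict came back.

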